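Find a locating pin's size in a go/no-go hole gauge

ROBOT

A 6-joint arm with a two-finger parallel gripper is mounted at the origin on the work surface. World frame = base frame: x ahead of the robot, y to its left, z up, the work surface at z = 0. Lengths are in m, angles in rad, forces in N, time in s.
With the tool pointing down it reaches from about 0.425 to 0.95 m from the base axis. Payload 3.5 kg.
Tool frame: the origin (TCP) lies midway between the tips of the shut fingers; the grasp point (between the pads) lies 19 mm behind it; z points along the fingers, y is the line along which they close (so a half turn about z gives the same grasp; the last joint's range is limited). The gripper opens to 85 mm and grips with 20 to 120 N. Pads are 22 mm wide; open, the fingers measure 114 mm over their backs; the gripper's body (76 mm by 85 mm) begins 54 mm behind the grasp point. The pads swing forward as they close: fully open they stand 13 mm farther back than shut.
Start: joints at [-1.29, 0.286, 1.577, -0, 1.279, -0.15], TCP at [0.282, -0.613, 0.231] pointing down, gripper open.
Joint ranges: [-2.77, 2.77], [-0.9, 2.22], [0.21, 2.48], [-1.53, 4.67], [0.24, 2.81], [-2.84, 2.84]. Speed limits (rad/s): [2.79, 2.79, 3.14, 3.14, 3.14, 3.14].

INTERFACE

Orientations are given as a unit quaternion [w, x, y, z].
In Python, from station import * gives the robot as it stands.
- The arm moves only by the shell command python3 -m creep 'ROWS' [OPENING] [FORCE]. ROWS is JSON, one flat list of numbers, 4 for each row, row after row: the shift along the world's x, y, z in cm, then the turn about the world's z in degrees. A call has 1 to 10 rows; each row is the pose to reach, as a shift and turn from the pose commanded when the call began; what a row does not reach only later rows make up. A row lasts 1/12 s, in which the tool goes at most 41.7 mm and 7.16 degrees, less where a joint would pass 70% of its speed; a pose out of reach is approached as far as the arm can. A call with a gripper value outside its range is refused whole. OPENING is the opening, from -1 (shut) to 1 (fully open), set as the call begins (- or left out, the last holds). The fingers move at their own pace and stop on an object; FORCE is the grip in N (left out, the last holds). Time passes only in rows, so rows that repeat a pose let the fingers close. It gives the time, the measured TCP pose, the force, the opening and the grip force at its end, in the units of the state.
- state(): the state, without advancing time (a new reading comes with each control period).
- read_camera(name): name is "scene" or "top" or "wrist"; returns a dict with "img" (420x560x3 uint8, blue, green, red), "z_map" (420x560 float32, m along the optical axis (not along the pixel's ray), 0 where there is no reading), "vfov" (degrees; the focal length in pixels is half the picture's height over the tangent of half this angle, whatever the lens; pixels are square), "cx", "cy" (the principal point, pixels), "R" (3x3) and "t" (3): a world point X has camera coordinates R X + t; the wrist camera has in their place "hand_eye" (4x4, takes a point from camera to tool coordinates, whose origin is the TCP and whose axes are the flange's). Camera axes: x right, y down, z forward; pixel columns grow to the right and rows downward; lengths in m; the calibration is good to about 2 mm. A picture is of the moment at which its call begins: read the wrist's pose just before it.
- sign_off(): hands the job in; it is judged then, once.
The state is a dict: "time_s": time; "joint_positions": joint angles; "joint_vel": joint speeds; "tau": joint torques, N m; "eef_pos": TCP position; "ee_rot": TCP orientation; "ft_force": force on the tool from outside, world axes, zero at the start; "ft_torque": the same for the moment, N m; "finger_gap": finger opening in m; "grip_force": force on a finger pad.
Only numpy, scipy, OpenCV 4.12 (cv2) and the standard library are available. Lean on these libraries where they do the work, as an engineer would, in place of code of your own. Each camera call takes 0.05 s, during which the arm holds its last target. There are 200 camera calls.

TASK

Find the size of the locating pin that stands by itself in the round bush, with the stepped hole gauge: start in the widest hole and work down the row with a light hand, never forcing it. Its own hole is the one whose mouth it enters freely but whose narrower lower part stops it part-way down: press there with about 5 N for a second to make sure that it goes no further, and leave it standing in that hole. Do not disturb the spare pins, the mouse or the screwdriver.

Things in the scene. Friction and masses are not known exactly. Their poses are not given: they have to be found in the camera images.
- pin_a: Steel locating pin, about 0.14 kg: shank 44 mm long, its last 4 mm a bullet nose 4 mm thinner at the end; above it a collar 34 mm across, 3 mm thick, and a knurled grip 24 mm across, 38 mm tall. Origin: middle of the nose end; z up the pin (collar underside 44 mm, top 85 mm). The four pins look alike; shanks are 18, 15, 12 and 9 mm thick, which is which is unmarked and hidden in the sockets.
- pin_b: Steel locating pin, about 0.14 kg: shank 44 mm long, its last 4 mm a bullet nose 4 mm thinner at the end; above it a collar 34 mm across, 3 mm thick, and a knurled grip 24 mm across, 38 mm tall. Origin: middle of the nose end; z up the pin (collar underside 44 mm, top 85 mm). The four pins look alike; shanks are 18, 15, 12 and 9 mm thick, which is which is unmarked and hidden in the sockets.
- pin_c: Steel locating pin, about 0.14 kg: shank 44 mm long, its last 4 mm a bullet nose 4 mm thinner at the end; above it a collar 34 mm across, 3 mm thick, and a knurled grip 24 mm across, 38 mm tall. Origin: middle of the nose end; z up the pin (collar underside 44 mm, top 85 mm). The four pins look alike; shanks are 18, 15, 12 and 9 mm thick, which is which is unmarked and hidden in the sockets.
- pin_d: Steel locating pin, about 0.14 kg: shank 44 mm long, its last 4 mm a bullet nose 4 mm thinner at the end; above it a collar 34 mm across, 3 mm thick, and a knurled grip 24 mm across, 38 mm tall. Origin: middle of the nose end; z up the pin (collar underside 44 mm, top 85 mm). The four pins look alike; shanks are 18, 15, 12 and 9 mm thick, which is which is unmarked and hidden in the sockets.
- gauge: Stepped hole gauge, fixed, rigid: a 190 x 56 mm (along y, x) go plate 18 mm thick on a no-go plate 10 mm thick, upper face 58 mm above the origin (centre of underside). Four holes in a row, 38 mm apart, widest at +y. A pin too thin for a hole falls to its collar, one too thick stops at the mouth (nose at most 2 mm in), its own hole stops it with the nose end 20 mm down.
- gauge_hole1 (a point): Centre of the mouth of the gauge's first and widest hole on the upper face, 19 mm across for its first 18 mm, 16 mm below that; z points up out of the hole.
- gauge_hole2 (a point): Centre of the mouth of the gauge's second hole on the upper face, 16 mm across for its first 18 mm, 13 mm below that; z points up out of the hole.
- gauge_hole3 (a point): Centre of the mouth of the gauge's third hole on the upper face, 13 mm across for its first 18 mm, 10 mm below that; z points up out of the hole.
- gauge_hole4 (a point): Centre of the mouth of the gauge's fourth and narrowest hole on the upper face, 10 mm across for its first 18 mm, 7 mm below that; z points up out of the hole.
- bush: Round metal bush, fixed, 54 mm across (66 mm at its 8 mm high foot), 58 mm tall, with one socket 20 mm across and 50 mm deep in its top. The pin to be sized hangs in it by its collar. Origin: centre of the underside.
- block: Grey block for spare pins, fixed, 140 x 50 x 58 mm, with three 20 mm sockets at x = -42, 0 and +42 mm; the three spare pins hang in them by their collars. Origin: centre of the underside.
- mouse: A grey computer mouse, 104 x 56 x 30 mm, lying on the bench mat. Origin: centre of the underside.
- driver: A screwdriver with a wooden handle, 170 mm long along its x, lying on the bench mat. Origin: below its middle.
Mind the look-alikes: they are no part of the job. What is shaped like the pin_c but orange or turquoise is not meant. Leave any orange look-alike of the pin_b alone.

How it is judged:
On the way, in this order (a step that is already met when the one before it is completed fails the run):
1. The pin has been entered in the widest hole first (6 mm or more down) (((horizontal distance between pin_a and gauge_hole1 below 0.006 m and z of pin_a in the frame of gauge_hole1 below -0.006 m) or (horizontal distance between pin_b and gauge_hole1 below 0.006 m and z of pin_b in the frame of gauge_hole1 below -0.006 m) or (horizontal distance between pin_c and gauge_hole1 below 0.006 m and z of pin_c in the frame of gauge_hole1 below -0.006 m) or (horizontal distance between pin_d and gauge_hole1 below 0.006 m and z of pin_d in the frame of gauge_hole1 below -0.006 m))), for 0.02 s.
2. In a hole that stops it part-way (nose 17 to 23.5 mm down), the pin is pressed on the step: contact forces add up to more than 4.5 N (about 3 N of push) (((contact force between pin_a and gauge above 4.5 N and ((horizontal distance between pin_a and gauge_hole1 below 0.003 m and z of pin_a in the frame of gauge_hole1 between -0.0235 and -0.017 m) or (horizontal distance between pin_a and gauge_hole2 below 0.003 m and z of pin_a in the frame of gauge_hole2 between -0.0235 and -0.017 m) or (horizontal distance between pin_a and gauge_hole3 below 0.003 m and z of pin_a in the frame of gauge_hole3 between -0.0235 and -0.017 m) or (horizontal distance between pin_a and gauge_hole4 below 0.003 m and z of pin_a in the frame of gauge_hole4 between -0.0235 and -0.017 m))) or (contact force between pin_b and gauge above 4.5 N and ((horizontal distance between pin_b and gauge_hole1 below 0.003 m and z of pin_b in the frame of gauge_hole1 between -0.0235 and -0.017 m) or (horizontal distance between pin_b and gauge_hole2 below 0.003 m and z of pin_b in the frame of gauge_hole2 between -0.0235 and -0.017 m) or (horizontal distance between pin_b and gauge_hole3 below 0.003 m and z of pin_b in the frame of gauge_hole3 between -0.0235 and -0.017 m) or (horizontal distance between pin_b and gauge_hole4 below 0.003 m and z of pin_b in the frame of gauge_hole4 between -0.0235 and -0.017 m))) or (contact force between pin_c and gauge above 4.5 N and ((horizontal distance between pin_c and gauge_hole1 below 0.003 m and z of pin_c in the frame of gauge_hole1 between -0.0235 and -0.017 m) or (horizontal distance between pin_c and gauge_hole2 below 0.003 m and z of pin_c in the frame of gauge_hole2 between -0.0235 and -0.017 m) or (horizontal distance between pin_c and gauge_hole3 below 0.003 m and z of pin_c in the frame of gauge_hole3 between -0.0235 and -0.017 m) or (horizontal distance between pin_c and gauge_hole4 below 0.003 m and z of pin_c in the frame of gauge_hole4 between -0.0235 and -0.017 m))) or (contact force between pin_d and gauge above 4.5 N and ((horizontal distance between pin_d and gauge_hole1 below 0.003 m and z of pin_d in the frame of gauge_hole1 between -0.0235 and -0.017 m) or (horizontal distance between pin_d and gauge_hole2 below 0.003 m and z of pin_d in the frame of gauge_hole2 between -0.0235 and -0.017 m) or (horizontal distance between pin_d and gauge_hole3 below 0.003 m and z of pin_d in the frame of gauge_hole3 between -0.0235 and -0.017 m) or (horizontal distance between pin_d and gauge_hole4 below 0.003 m and z of pin_d in the frame of gauge_hole4 between -0.0235 and -0.017 m))))), for 0.4 s.
At the end, for the whole second after the job is handed in: The pin that stood in the bush stands at rest, upright within 0.1 rad, in the hole whose lower part stops it: nose end 17 to 23.5 mm below the upper face and within 3 mm of the hole's axis. The three spare pins are still in the block, within 10 mm of where they were (((((horizontal distance between pin_a and gauge_hole1 below 0.003 m and z of pin_a in the frame of gauge_hole1 between -0.0235 and -0.017 m) or (horizontal distance between pin_a and gauge_hole2 below 0.003 m and z of pin_a in the frame of gauge_hole2 between -0.0235 and -0.017 m) or (horizontal distance between pin_a and gauge_hole3 below 0.003 m and z of pin_a in the frame of gauge_hole3 between -0.0235 and -0.017 m) or (horizontal distance between pin_a and gauge_hole4 below 0.003 m and z of pin_a in the frame of gauge_hole4 between -0.0235 and -0.017 m)) and angle between pin_a's own z axis and vertical below 0.1 rad and linear speed of pin_a below 0.01 m/s and distance of each of pin_b, pin_c, pin_d from where it was at the start of the episode below 0.01 m and horizontal distance between each of pin_b, pin_c, pin_d and bush above 0.05 m) or (((horizontal distance between pin_b and gauge_hole1 below 0.003 m and z of pin_b in the frame of gauge_hole1 between -0.0235 and -0.017 m) or (horizontal distance between pin_b and gauge_hole2 below 0.003 m and z of pin_b in the frame of gauge_hole2 between -0.0235 and -0.017 m) or (horizontal distance between pin_b and gauge_hole3 below 0.003 m and z of pin_b in the frame of gauge_hole3 between -0.0235 and -0.017 m) or (horizontal distance between pin_b and gauge_hole4 below 0.003 m and z of pin_b in the frame of gauge_hole4 between -0.0235 and -0.017 m)) and angle between pin_b's own z axis and vertical below 0.1 rad and linear speed of pin_b below 0.01 m/s and distance of each of pin_a, pin_c, pin_d from where it was at the start of the episode below 0.01 m and horizontal distance between each of pin_a, pin_c, pin_d and bush above 0.05 m) or (((horizontal distance between pin_c and gauge_hole1 below 0.003 m and z of pin_c in the frame of gauge_hole1 between -0.0235 and -0.017 m) or (horizontal distance between pin_c and gauge_hole2 below 0.003 m and z of pin_c in the frame of gauge_hole2 between -0.0235 and -0.017 m) or (horizontal distance between pin_c and gauge_hole3 below 0.003 m and z of pin_c in the frame of gauge_hole3 between -0.0235 and -0.017 m) or (horizontal distance between pin_c and gauge_hole4 below 0.003 m and z of pin_c in the frame of gauge_hole4 between -0.0235 and -0.017 m)) and angle between pin_c's own z axis and vertical below 0.1 rad and linear speed of pin_c below 0.01 m/s and distance of each of pin_a, pin_b, pin_d from where it was at the start of the episode below 0.01 m and horizontal distance between each of pin_a, pin_b, pin_d and bush above 0.05 m) or (((horizontal distance between pin_d and gauge_hole1 below 0.003 m and z of pin_d in the frame of gauge_hole1 between -0.0235 and -0.017 m) or (horizontal distance between pin_d and gauge_hole2 below 0.003 m and z of pin_d in the frame of gauge_hole2 between -0.0235 and -0.017 m) or (horizontal distance between pin_d and gauge_hole3 below 0.003 m and z of pin_d in the frame of gauge_hole3 between -0.0235 and -0.017 m) or (horizontal distance between pin_d and gauge_hole4 below 0.003 m and z of pin_d in the frame of gauge_hole4 between -0.0235 and -0.017 m)) and angle between pin_d's own z axis and vertical below 0.1 rad and linear speed of pin_d below 0.01 m/s and distance of each of pin_a, pin_b, pin_c from where it was at the start of the episode below 0.01 m and horizontal distance between each of pin_a, pin_b, pin_c and bush above 0.05 m))); the robot touches nothing.
It fails at once if A pin is forced: its contact forces on the gauge add up to more than 55 N (about 25 N of push on a wedging nose, which doubles it) (contact force between any of pin_a, pin_b, pin_c, pin_d and gauge above 55 N).
It fails at once if The gripper or arm strikes the gauge with more than 25 N (contact force between any of the fingers, the arm and gauge above 25 N).
It fails at once if The mouse or the screwdriver is moved by more than 20 mm (distance of any of mouse, driver from where it was at the start of the episode above 0.02 m).
It also fails if it takes over 51 s, if anything falls off the work surface, if the arm or the gripper's body presses on something with over 40 N, if the wrist force passes 120 N, or if a joint passes its speed limit or range.

## Working session

There is one attempt and no reset: what is moved stays moved. The work goes in short steps, Python scripts to look and compute and a shell command to move; the robot and the scene stay as the last step left them, time stands still between calls to the robot, and variables do not carry over. Pictures are saved under pics/ and viewed, at most 10 in all, crops included, and the job is handed in when it is done.

```bash
mkdir -p pics; cat > h.py <<'E'
from station import *
import numpy as np, cv2
from scipy.spatial.transform import Rotation as Ro
def cloud(name):
    s=state(); c=read_camera(name); z=c["z_map"]; h,w=z.shape
    f=h/2/np.tan(np.radians(c["vfov"])/2)
    u,v=np.meshgrid(np.arange(w),np.arange(h))
    P=np.stack([(u-c["cx"])/f*z,(v-c["cy"])/f*z,z],-1)
    if "R" in c and c["R"] is not None: W=(P-c["t"])@c["R"]
    else:
        H=np.array(c["hand_eye"]); q=s["ee_rot"]; R=Ro.from_quat([q[1],q[2],q[3],q[0]]).as_matrix()
        W=(P@H[:3,:3].T+H[:3,3])@R.T+s["eef_pos"]
    W[z==0]=np.nan
    return c["img"],W
E
python3 - <<'E'
from h import *
for n in("top","scene"):
    i,W=cloud(n); cv2.imwrite(f"pics/{n}.png",i); np.save(n+".npy",W)
print(state())
E
```

```text
{'time_s': 0.1, 'joint_positions': array([-1.29003243e+00,  2.87154820e-01,  1.57803113e+00, -1.32622858e-05,
        1.27861439e+00, -1.50017050e-01]), 'joint_vel': array([-7.31261209e-05, -1.26207134e-03, -3.20782666e-03,  1.60608369e-03,
        6.51237566e-04,  4.31091660e-04]), 'tau': array([ 8.51411405e-04, -4.07298267e+01, -2.93701494e+01, -1.55316202e-04,
        3.42948013e-03,  1.83435547e-07]), 'eef_pos': array([ 0.28171278, -0.61274456,  0.23003338]), 'ee_rot': array([-1.10106743e-03,  9.76892008e-01,  2.13730638e-01, -7.84448406e-05]), 'ft_force': array([-0.19686537, -0.19379243,  0.10796446]), 'ft_torque': array([-0.00126625,  0.0125337 ,  0.01617579]), 'grip_force': 0.0, 'finger_gap': 0.0853356611125272}
```

View pics/top.png

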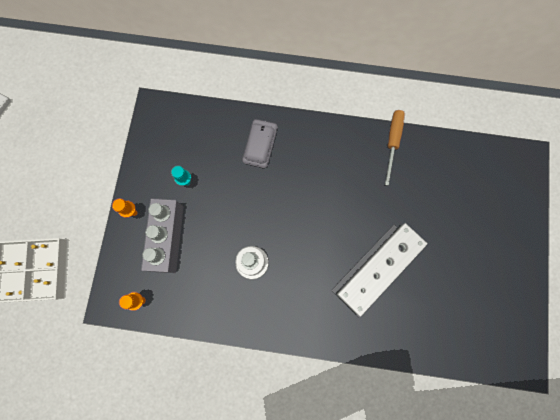

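View pics/scene.png

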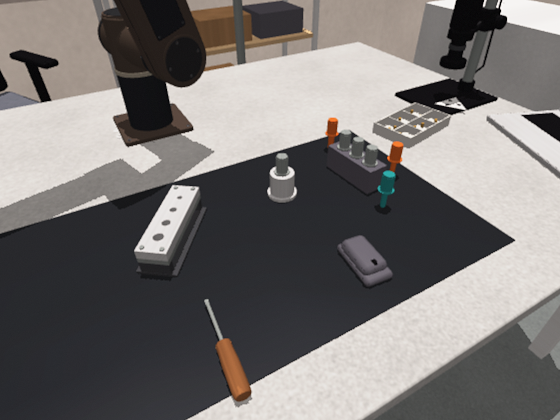

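The top view shows the lone pin in its bush at (251,261). The gauge holes run from the widest at (403,247) down to the narrowest at (363,290), and the spare pins sit in the block at about (155,232).

```bash
python3 - <<'E'
from h import *
for n in("top","scene"):
    W=np.load(n+".npy")
    c=np.array([.5,0])
    if n=="top":
        print("bench",W[330,300],"pin",W[259,250])
        p0=W[259,250][:2]
    m=(np.linalg.norm(W[...,:2]-p0,axis=-1)<.06)
    for lo,hi in((.092,.102),(.055,.062),(.004,.009)):
        k=m&(W[...,2]>lo)&(W[...,2]<hi); print(n,lo,k.sum(),W[k].mean(0) if k.any() else 0, (W[k].min(0)+W[k].max(0))/2 if k.any() else 0)
W=np.load("top.npy");i=cv2.imread("pics/top.png")
g0=W[269,384]; print("g0",g0)
m=(np.linalg.norm(W[...,:2]-g0[:2],axis=-1)<.13)&(W[...,2]>.05)&(W[...,2]<.066)
pts=W[m][:,:2].astype(np.float32); r=cv2.minAreaRect(pts*1000); print(r,W[m][:,2].mean())
# holes by dark pixels in image, projected at plane z=.058
c=read_camera("top");f=210/np.tan(np.radians(c["vfov"])/2);R=np.array(c["R"]);t=np.array(c["t"])
C=-R.T@t; print("cam",C)
def px(u,v,z=.058):
    d=R.T@np.array([(u-c["cx"])/f,(v-c["cy"])/f,1]); return C+d*(z-C[2])/d[2]
g=cv2.cvtColor(i,cv2.COLOR_BGR2GRAY)
for u,v in((403,247),(390,262),(376,276),(363,290)):
    w=255-g[v-6:v+7,u-6:u+7].astype(float);w=np.clip(w-110,0,None)
    yy,xx=np.mgrid[v-6:v+7,u-6:u+7];print(px((w*xx).sum()/w.sum(),(w*yy).sum()/w.sum()))
E
```

```text
bench [0.36888624 0.04663426 0.00296664] pin [0.48704705 0.15775732 0.10371399]
top 0.092 113 [0.48627894 0.16122396 0.10009331] [0.48659878 0.16179344 0.09702082]
top 0.055 364 [0.48611304 0.16079959 0.05987983] [0.4869996  0.1617512  0.05864871]
top 0.004 210 [0.48441577 0.15291107 0.00533693] [0.48638694 0.15771211 0.00649198]
scene 0.092 67 [0.49102414 0.15968878 0.0975155 ] [0.48835279 0.16298981 0.09703324]
scene 0.055 177 [0.49548683 0.1559264  0.05990111] [0.48706029 0.16131749 0.05850443]
scene 0.004 264 [0.5000721  0.15102658 0.00493832] [0.48575353 0.15801273 0.00641781]
g0 [ 0.5073579  -0.09406408  0.05776477]
((508.4007873535156, -91.73483276367188), (56.68259048461914, 190.64151000976562), 53.48817825317383) 0.06004949396336858
cam [0.44442527 0.092394   0.81057145]
[ 0.55289427 -0.12391682  0.058     ]
[ 0.5226168  -0.10126029  0.058     ]
[ 0.49207779 -0.07858652  0.058     ]
[ 0.46198343 -0.05624073  0.058     ]
```

```bash
python3 -m creep '[2,4,0,0,4,8,0,0,6,12,0,0,8,16,0,0,10,20,0,0,12,24,0,0,14,28,0,0,16,32,0,0,18,36,0,0,20,40,0,0]'; python3 -m creep '[1,4,0,0,2,8,0,0,2.6,12.3,0,0,2.6,12.3,0,0,2.6,12.3,0,0,2.6,12.3,0,0]'
python3 - <<'E'
from h import *
i,W=cloud("wrist"); cv2.imwrite("pics/w1.png",i); np.save("w1.npy",W); print(state()["eef_pos"],state()["joint_positions"])
print(read_camera("wrist")["hand_eye"])
E
```

```text
time_s: 0.98
eef_pos: [0.4685, -0.2386, 0.2312]
ee_rot: [-0.0, 0.977, 0.214, -0.0]
ft_force: [1.0, -0.4, -0.0]
finger_gap: 0.0853
grip_force: 0.0
time_s: 1.48
eef_pos: [0.4942, -0.1177, 0.2312]
ee_rot: [0.0, 0.977, 0.214, -0.0]
ft_force: [0.6, -0.5, -0.1]
finger_gap: 0.0855
grip_force: 0.0
[ 0.49410042 -0.11835995  0.23120913] [-4.34818213e-01 -8.68057729e-02  1.98035845e+00 -4.59172465e-04
  1.24810774e+00  7.05925109e-01]
[[ 1.67126020e-04 -9.44505980e-01 -3.28494180e-01  8.57246379e-02]
 [ 9.99999860e-01 -7.27032321e-06  5.29668014e-04 -1.41381544e-04]
 [-5.02662865e-04 -3.28494223e-01  9.44505846e-01 -1.42315846e-01]
 [ 0.00000000e+00  0.00000000e+00  0.00000000e+00  1.00000000e+00]]
```

View pics/w1.png

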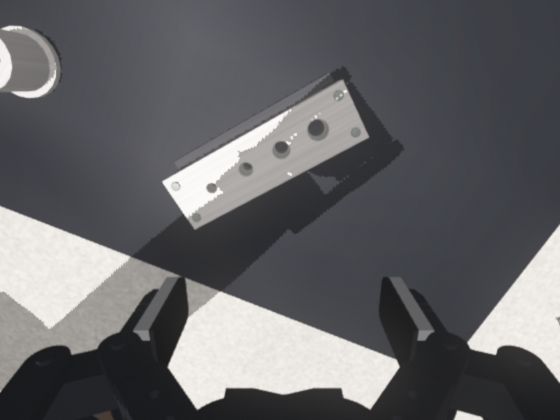

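The wrist view shows the gauge with holes at (317,128), (281,149), (246,168) and (211,187), and the bush at the left edge around (10,60).

```bash
cat >> h.py <<'E'
def ray(c,s,u,v,z):
    f=210/np.tan(np.radians(c["vfov"])/2); H=np.array(c["hand_eye"]); q=s["ee_rot"]
    R=Ro.from_quat([q[1],q[2],q[3],q[0]]).as_matrix()
    d=R@H[:3,:3]@np.array([(u-c["cx"])/f,(v-c["cy"])/f,1]); C=R@H[:3,3]+s["eef_pos"]
    return (C+d*(z-C[2])/d[2])[:2]
E
python3 - <<'E'
from h import *
s=state();c=read_camera("wrist");g=cv2.cvtColor(c["img"],cv2.COLOR_BGR2GRAY);Q=[]
for (u,v),r in zip(((317,128),(281,149),(246,168),(211,187)),(15,13,11,9)):
    w=np.clip(115-g[v-r:v+r+1,u-r:u+r+1].astype(float),0,None)
    _,b=cv2.threshold(g[v-r:v+r+1,u-r:u+r+1],0,255,cv2.THRESH_BINARY_INV+cv2.THRESH_OTSU)
    n,l,st,ce=cv2.connectedComponentsWithStats(b); k=l[r,r]
    uu,vv=ce[k]+[u-r,v-r]; x,y,ww,hh,_=st[k]
    p=ray(c,s,uu,vv,.058); Q.append(p); print(p,(uu,vv),(ww,hh))
i,W=c["img"],cloud("wrist")[1]
m=(W[...,2]>.052)&(W[...,2]<.064)&(np.linalg.norm(W[...,:2]-[.508,-.091],axis=-1)<.13)
print(cv2.minAreaRect((W[m][:,:2]*1000).astype(np.float32)),W[m][:,2].mean())
Q=np.array(Q);d=np.array([.797,-.604]);d/=np.hypot(*d)
print("centre",Q.mean(0),np.diff(Q,axis=0))
E
```

```text
[ 0.55524068 -0.12378693] (np.float64(316.1706586826347), np.float64(128.37724550898204)) (np.int32(21), np.int32(21))
[ 0.524522   -0.10120166] (np.float64(279.5930735930736), np.float64(148.8095238095238)) (np.int32(17), np.int32(18))
[ 0.49399879 -0.07859502] (np.float64(244.45859872611464), np.float64(168.27388535031847)) (np.int32(14), np.int32(14))
[ 0.46530397 -0.05740692] (np.float64(212.671875), np.float64(185.9453125)) (np.int32(16), np.int32(14))
((509.55670166015625, -89.84449005126953), (56.34041213989258, 190.72735595703125), 53.33868408203125) 0.059539007768129176
centre [ 0.50976636 -0.09024763] [[-0.03071867  0.02258527]
 [-0.03052322  0.02260664]
 [-0.02869482  0.0211881 ]]
```

```bash
python3 -m creep '[-0.5,4,0,0,-1,8,0,0,-1.5,12,0,0,-2,16,0,0,-2.4,20,0,0,-2.4,24,0,0,-2.4,24.8,0,0,-2.4,24.8,0,0,-2.4,24.8,0,0]'
python3 - <<'E'
from h import *
s=state();i,W=cloud("wrist"); cv2.imwrite("pics/w2.png",i);print(s["eef_pos"],s["ft_force"])
for lo,hi in((.085,.104),(.0595,.064),(.055,.0595)):
    m=(W[...,2]>lo)&(W[...,2]<hi)&(np.linalg.norm(W[...,:2]-[.487,.161],axis=-1)<.045)
    p=(W[m][:,:2]*1000).astype(np.float32);print(lo,m.sum(),cv2.minEnclosingCircle(p),W[m].mean(0))
E
```

```text
time_s: 2.43
eef_pos: [0.4705, 0.1296, 0.2312]
ee_rot: [0.0, 0.977, 0.214, -0.0]
ft_force: [0.1, -0.1, -0.2]
finger_gap: 0.0854
grip_force: 0.0
[0.47050214 0.12956126 0.23122462] [ 0.0792008  -0.14721105 -0.21737531]
0.085 774 ((488.6561584472656, 163.8935546875), 12.840225219726562) [0.4898959  0.16394969 0.09937792]
0.0595 951 ((488.89581298828125, 163.7274169921875), 26.397655487060547) [0.49337278 0.16451058 0.06082305]
0.055 756 ((488.396240234375, 163.78575134277344), 27.081439971923828) [0.49226308 0.16349911 0.0588111 ]
```

View pics/w2.png

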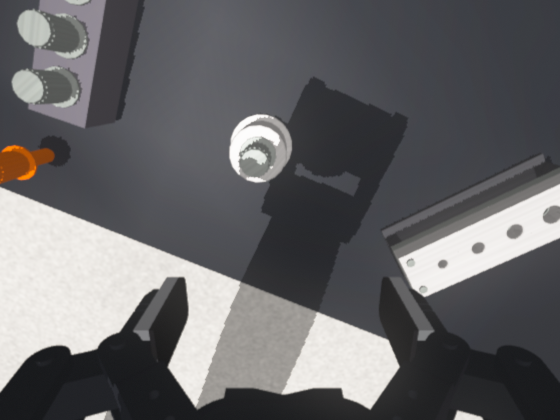

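The wrist view shows the lone pin at (257,155) in its bush, clear of the block and of the gauge on the right. Next I move over it, go down and grip.

```bash
python3 -m creep '[1.8,3.4,0,0,1.8,3.4,-4,0,1.8,3.4,-8,0,1.8,3.4,-11,0,1.8,3.4,-14,0,1.8,3.4,-16.4,0,1.8,3.4,-16.4,0,1.8,3.4,-16.4,0]'; python3 -m creep '[0,0,0,0,0,0,0,0,0,0,0,0,0,0,0,0,0,0,0,0,0,0,0,0,0,0,0,0,0,0,0,0]' -1 50
```

```text
time_s: 3.15
eef_pos: [0.4877, 0.1625, 0.0662]
ee_rot: [-0.0, 0.977, 0.212, -0.002]
ft_force: [-0.5, 0.6, 0.1]
finger_gap: 0.0855
grip_force: 0.0
time_s: 3.82
eef_pos: [0.4891, 0.1645, 0.0686]
ee_rot: [0.0, 0.977, 0.214, 0.001]
ft_force: [-0.9, -1.2, 6.2]
finger_gap: 0.023
grip_force: 49.0
```

```bash
python3 -m creep '[0,0,1,0,0,0,3,0,0,0,6,0,0,0,7,0,0,0,7,0,0,0,7,0,0,0,7,0]'; python3 - <<'E'
from h import *
i,W=cloud("wrist");cv2.imwrite("pics/w3.png",i[150:,100:460]);print(state())
E
```

```text
time_s: 4.4
eef_pos: [0.487, 0.1642, 0.1356]
ee_rot: [-0.0, 0.977, 0.214, -0.001]
ft_force: [-0.3, -0.2, -1.2]
finger_gap: 0.0226
grip_force: 49.0
{'time_s': 4.45, 'joint_positions': array([1.27637520e-01, 3.54898981e-02, 2.04740524e+00, 7.86542805e-05,
       1.06243491e+00, 1.26761221e+00]), 'joint_vel': array([ 6.64999343e-04,  7.83005922e-03, -1.70848161e-04, -2.31423372e-03,
        3.24547162e-05, -1.58888721e-03]), 'tau': array([ 1.00539820e-02, -2.90322822e+01, -2.75199473e+01,  1.59591382e-04,
       -6.03237146e-03, -2.02511399e-05]), 'eef_pos': array([0.4868077 , 0.16421934, 0.13523588]), 'ee_rot': array([-1.97997101e-04,  9.76891063e-01,  2.13729636e-01, -1.85849390e-03]), 'ft_force': array([ 0.23196642, -0.4374744 , -1.44439042]), 'ft_torque': array([ 0.02588439,  0.013086  , -0.05749007]), 'grip_force': 48.999207615852356, 'finger_gap': 0.022745876631133293}
```

View pics/w3.png

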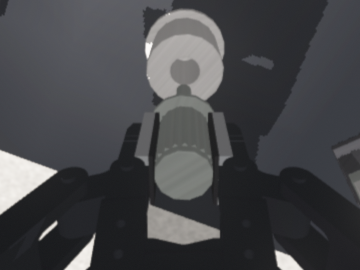

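```bash
python3 - <<'E'
from h import *
s=state();i,W=cloud("wrist");e=s["eef_pos"];R=Ro.from_quat(np.roll(s["ee_rot"],-1)).as_matrix()
L=(W-e)@R
# near tool axis, height profile
m=(np.abs(L[...,1])<.0115)&(np.abs(L[...,0])<.022)&(W[...,2]>e[2]-.02)
top=m&(W[...,2]>e[2]+.024)
p=L[top];z=np.median(p[p[:,2]<-.025][:,2]);print(e,top.sum(),"ztop",z)
k=np.abs(p[:,2]-z)<.002;print(cv2.minEnclosingCircle((p[k][:,:2]*1000).astype(np.float32)),p[k].mean(0))
A=np.c_[p[k][:,:2],np.ones(k.sum())];print("slopes",np.linalg.lstsq(A,p[k][:,2],rcond=None)[0])
v,u=np.where(top);print(u.min(),u.max(),v.min(),v.max())
E
```

```text
[0.4868077  0.16421934 0.13523588] 6783 ztop -0.07039385195584638
((13.626323699951172, 0.05922716110944748), 12.443183898925781) [ 0.01563723 -0.00017653 -0.07053829]
slopes [-0.02411443  0.00035671 -0.07016115]
232 336 286 419
```

```bash
python3 - <<'E'
from h import *
s=state();i,W=cloud("wrist");e=s["eef_pos"];R=Ro.from_quat(np.roll(s["ee_rot"],-1)).as_matrix()
L=(W-e)@R
for v in range(200,400,10): print(v,np.round(L[v,283]*1000,1), i[v,283])
p=L[(np.abs(L[...,2]+.030)<.003)&(np.abs(L[...,1])<.014)&(np.abs(L[...,0])<.02)]
print(len(p),cv2.minEnclosingCircle((p[:,:2]*1000).astype(np.float32)),np.median(p[:,2]))
A=np.c_[p[:,:2],np.ones(len(p))];print("slopes",np.linalg.lstsq(A,p[:,2],rcond=None)[0])
E
```

```text
200 [16.4 -0.2 75.3] [164 167 170]
210 [ -7.4  -0.2 123. ] [151 153 156]
220 [ -8.   -0.2 101.5] [121 122 125]
230 [-8.1 -0.2 81.8] [121 122 125]
240 [ 4.1 -0.2 37.7] [91 93 93]
250 [13.3 -0.2  5.8] [128 132 129]
260 [11.1 -0.2 -0.3] [90 92 90]
270 [ 11.5  -0.2 -10.4] [89 91 88]
280 [ 11.2  -0.2 -18.2] [88 91 89]
290 [ 11.5  -0.2 -26.2] [87 90 88]
300 [ 10.3  -0.2 -31.3] [ 97 100  98]
310 [  6.3  -0.2 -32. ] [124 128 125]
320 [  2.5  -0.2 -33. ] [120 124 122]
330 [ -2.4  -0.2 -32.8] [118 123 119]
340 [ -8.   -0.2 -31.8] [125 129 126]
350 [-161.1   -0.2  134.3] [57 55 53]
360 [-172.5   -0.2  133. ] [47 44 43]
370 [-189.6   -0.2  137.3] [150 154 157]
380 [-2.029e+02 -2.000e-01  1.372e+02] [153 157 160]
390 [-2.159e+02 -2.000e-01  1.365e+02] [150 154 157]
2883 ((2.452592611312866, -0.029574772343039513), 17.052640914916992) -0.031792544479392046
slopes [ 0.08954988  0.00147408 -0.03155461]
```

```bash
python3 -m creep '[0.9,-4,0,0,1.8,-8,0,0,2.8,-12,0,0,3.8,-16,0,0,4.7,-20,0,0,5.7,-24,0,0,6.6,-28,0,0,6.8,-28.8,0,0,6.8,-28.8,0,0,6.8,-28.8,0,0]';python3 -m creep '[0,0,0,0,0,0,0,0,0,0,0,0]'; python3 - <<'E'
from h import *
for k in range(2):
    s=state();c=read_camera("wrist");print(s["eef_pos"],s["ft_force"],s["ft_torque"],s["finger_gap"])
cv2.imwrite("pics/w4.png",c["img"][60:,60:500])
E
```

```text
time_s: 5.38
eef_pos: [0.5555, -0.1233, 0.1361]
ee_rot: [-0.001, 0.977, 0.213, -0.001]
ft_force: [-1.0, 1.2, -1.3]
finger_gap: 0.0227
grip_force: 49.4
time_s: 5.63
eef_pos: [0.5559, -0.1219, 0.1371]
ee_rot: [-0.0, 0.977, 0.215, -0.0]
ft_force: [0.8, 0.1, -1.5]
finger_gap: 0.0228
grip_force: 49.4
[ 0.555909   -0.12190889  0.13709193] [ 0.78577908  0.0787804  -1.45511286] [-0.0091677  -0.00025249  0.03095634] 0.022822273030183266
[ 0.55604485 -0.12215701  0.13726972] [-0.37125673  0.15080781 -2.37445186] [ 0.01209441  0.00805965 -0.04290907] 0.022768423638310914
```

View pics/w4.png

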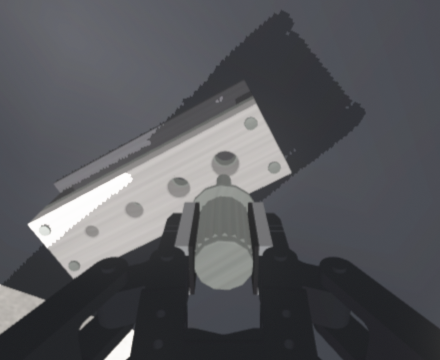

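The pin is above hole 1, whose mouth appears just past the shank at (285,223) in the full image. Holes 2–4 show clearly at (238,247), (194,270) and (152,291), and I will re-measure from them.

```bash
python3 - <<'E'
from h import *
s=state();c=read_camera("wrist");g=cv2.cvtColor(c["img"],cv2.COLOR_BGR2GRAY)
e=s["eef_pos"];print(e);st=np.array([.0305,-.0226]);E=[]
for n,((u,v),r) in enumerate(zip(((238,247),(194,270),(152,291)),(16,14,12))):
    _,b=cv2.threshold(g[v-r:v+r+1,u-r:u+r+1],0,255,cv2.THRESH_BINARY_INV+cv2.THRESH_OTSU)
    k,l,sx,ce=cv2.connectedComponentsWithStats(b);k=l[r,r];x,y,ww,hh,_=sx[k]
    p=ray(c,s,x+ww/2-.5+u-r,y+hh/2-.5+v-r,.058);print(n+2,p,ww,hh,"->h1",p+st*(n+1))
W=cloud("wrist")[1]
m=(W[...,2]>.052)&(W[...,2]<.064)&(np.linalg.norm(W[...,:2]-[.508,-.091],axis=-1)<.13)
r=cv2.minAreaRect((W[m][:,:2]*1000).astype(np.float32));print(r, np.array(r[0])/1000+1.5*st)
E
```

```text
[ 0.55614575 -0.12240828  0.13737824]
2 [ 0.52439918 -0.10121556] 23 20 ->h1 [ 0.55489918 -0.12381556]
3 [ 0.49335491 -0.07851521] 18 16 ->h1 [ 0.55435491 -0.12371521]
4 [ 0.46276695 -0.05596592] 14 11 ->h1 [ 0.55426695 -0.12376592]
((509.224609375, -89.57345581054688), (56.77040100097656, 191.01290893554688), 53.277164459228516) [ 0.55497461 -0.12347346]
```

```bash
python3 -m creep '[-0.1,-0.1,-1,0,-0.1,-0.1,-2,0,-0.1,-0.1,-2.2,0,-0.1,-0.1,-2.2,0,-0.1,-0.1,-2.2,0]';python3 -m creep '[0,0,-0.2,0,0,0,-0.4,0,0,0,-0.6,0,0,0,-0.6,0]';python3 -m creep '[0,0,-0.2,0,0,0,-0.4,0,0,0,-0.4,0]'
```

```text
time_s: 6.25
eef_pos: [0.5548, -0.1246, 0.1145]
ee_rot: [-0.0, 0.977, 0.214, -0.001]
ft_force: [0.7, -0.7, -0.1]
finger_gap: 0.0223
grip_force: 49.4
time_s: 6.58
eef_pos: [0.555, -0.1246, 0.1089]
ee_rot: [-0.0, 0.977, 0.214, -0.0]
ft_force: [-0.6, 0.1, -1.2]
finger_gap: 0.0228
grip_force: 49.4
time_s: 6.83
eef_pos: [0.5549, -0.1245, 0.1048]
ee_rot: [-0.0, 0.977, 0.214, -0.0]
ft_force: [-0.3, -0.4, -1.4]
finger_gap: 0.0228
grip_force: 49.4
```

```bash
python3 -m creep '[0,0.1,-0.2,0,0,0.1,-0.4,0,0,0.1,-0.6,0,0,0.1,-0.6,0]';python3 -m creep '[0,0,-0.2,0,0,0,-0.4,0,0,0,-0.6,0,0,0,-0.6,0]'; python3 -m creep '[0,0,-0.2,0,0,0,-0.4,0,0,0,-0.4,0]'
```

```text
time_s: 7.17
eef_pos: [0.5549, -0.1235, 0.0987]
ee_rot: [-0.0, 0.977, 0.214, -0.0]
ft_force: [0.3, -0.6, -1.5]
finger_gap: 0.0226
grip_force: 49.4
time_s: 7.5
eef_pos: [0.5549, -0.1235, 0.0927]
ee_rot: [-0.0, 0.977, 0.214, -0.0]
ft_force: [-0.0, 0.2, -1.2]
finger_gap: 0.0229
grip_force: 49.4
time_s: 7.75
eef_pos: [0.555, -0.1235, 0.0888]
ee_rot: [-0.0, 0.977, 0.214, -0.0]
ft_force: [-0.3, -0.5, -1.0]
finger_gap: 0.0227
grip_force: 49.4
```

```bash
python3 -m creep '[0,0,-0.2,0,0,0,-0.4,0,0,0,-0.6,0,0,0,-0.6,0]'
```

```text
time_s: 8.08
eef_pos: [0.5549, -0.1235, 0.0827]
ee_rot: [-0.0, 0.977, 0.214, -0.0]
ft_force: [-0.3, -0.3, -0.3]
finger_gap: 0.0229
grip_force: 49.4
```

Nothing stopped it 28 mm down in hole 1, so it is thinner than that hole's pin. On to hole 2.

```bash
python3 -m creep '[0,0,1,0,0,0,3,0,0,0,4,0,0,0,4,0,-1.5,1.1,4,0,-3.05,2.26,4,0,-3.05,2.26,4,0,-3.05,2.26,3.2,0,-3.05,2.26,3,0,-3.05,2.26,3,0]';python3 -m creep '[0,0,-0.2,0,0,0,-0.4,0,0,0,-0.4,0]';python3 -m creep '[0,0,-0.2,0,0,0,-0.4,0,0,0,-0.4,0]'
```

```text
time_s: 8.92
eef_pos: [0.5245, -0.1012, 0.1122]
ee_rot: [-0.0, 0.977, 0.214, -0.001]
ft_force: [-0.7, 0.1, -0.7]
finger_gap: 0.0227
grip_force: 49.4
time_s: 9.17
eef_pos: [0.5248, -0.1012, 0.1088]
ee_rot: [-0.0, 0.977, 0.214, -0.0]
ft_force: [-0.5, -0.7, -0.6]
finger_gap: 0.0231
grip_force: 49.4
time_s: 9.42
eef_pos: [0.5245, -0.101, 0.1048]
ee_rot: [-0.0, 0.977, 0.214, -0.0]
ft_force: [-0.8, 0.6, -1.4]
finger_gap: 0.0226
grip_force: 49.4
```

```bash
for i in 1 2; do python3 -m creep '[0,0,-0.2,0,0,0,-0.4,0,0,0,-0.6,0,0,0,-0.6,0]'; done;  for i in 1 2; do python3 -m creep '[0,0,-0.1,0,0,0,-0.2,0,0,0,-0.2,0]'; done
```

```text
time_s: 9.75
eef_pos: [0.5244, -0.1009, 0.0988]
ee_rot: [-0.0, 0.977, 0.214, -0.0]
ft_force: [-0.4, 0.2, -1.3]
finger_gap: 0.0229
grip_force: 49.4
time_s: 10.08
eef_pos: [0.5244, -0.1009, 0.0928]
ee_rot: [-0.0, 0.977, 0.214, -0.0]
ft_force: [-0.0, -0.4, -1.8]
finger_gap: 0.0227
grip_force: 49.4
time_s: 10.33
eef_pos: [0.5247, -0.101, 0.0912]
ee_rot: [-0.0, 0.977, 0.214, -0.0]
ft_force: [0.7, -0.5, -0.4]
finger_gap: 0.0226
grip_force: 49.4
time_s: 10.58
eef_pos: [0.5246, -0.101, 0.0891]
ee_rot: [-0.0, 0.977, 0.214, -0.0]
ft_force: [0.7, -0.0, -1.1]
finger_gap: 0.0227
grip_force: 49.4
```

```bash
for i in 1 2 3; do python3 -m creep '[0,0,-0.1,0,0,0,-0.2,0,0,0,-0.2,0]'; done
```

```text
time_s: 10.83
eef_pos: [0.5246, -0.101, 0.0871]
ee_rot: [-0.0, 0.977, 0.214, -0.0]
ft_force: [-0.3, -0.3, -0.9]
finger_gap: 0.0227
grip_force: 49.4
time_s: 11.08
eef_pos: [0.5246, -0.101, 0.0851]
ee_rot: [-0.0, 0.977, 0.214, -0.0]
ft_force: [0.5, -0.3, -1.6]
finger_gap: 0.0228
grip_force: 49.4
time_s: 11.33
eef_pos: [0.5246, -0.101, 0.0831]
ee_rot: [-0.0, 0.977, 0.214, -0.0]
ft_force: [0.5, 0.9, -1.5]
finger_gap: 0.023
grip_force: 49.4
```

Free again at 28 mm, so it is thinner than 13 mm. On to hole 3.

```bash
python3 -m creep '[0,0,1,0,0,0,3,0,0,0,4,0,0,0,4,0,-1.5,1.1,4,0,-3.05,2.26,4,0,-3.05,2.26,4,0,-3.05,2.26,3.2,0,-3.05,2.26,3,0,-3.05,2.26,3,0]';for i in 1 2 3 4 5; do python3 -m creep '[0,0,-0.1,0,0,0,-0.2,0,0,0,-0.2,0]'|grep -E "eef|ft"; done
```

```text
time_s: 12.17
eef_pos: [0.494, -0.0786, 0.1122]
ee_rot: [-0.0, 0.977, 0.214, -0.001]
ft_force: [-0.2, 0.2, -1.0]
finger_gap: 0.0228
grip_force: 49.3
eef_pos: [0.4945, -0.0787, 0.1111]
ft_force: [0.3, 0.0, -2.1]
eef_pos: [0.4942, -0.0784, 0.1092]
ft_force: [0.8, -0.9, -1.3]
eef_pos: [0.4941, -0.0784, 0.1071]
ft_force: [-0.2, -0.4, -1.8]
eef_pos: [0.4941, -0.0784, 0.1051]
ft_force: [0.1, 0.7, -1.4]
eef_pos: [0.4941, -0.0784, 0.1031]
ft_force: [0.1, 0.3, -0.6]
```

```bash
for i in 1 2 3 4 5 6; do python3 -m creep '[0,0,-0.1,0,0,0,-0.2,0,0,0,-0.2,0]'|grep -E "eef|ft"; done
```

```text
eef_pos: [0.4941, -0.0784, 0.1011]
ft_force: [-0.1, 0.2, -1.6]
eef_pos: [0.4941, -0.0784, 0.0991]
ft_force: [-0.5, -0.4, -1.1]
eef_pos: [0.4941, -0.0784, 0.0971]
ft_force: [0.2, -0.6, -0.5]
eef_pos: [0.4941, -0.0784, 0.0951]
ft_force: [0.0, 0.0, -0.5]
eef_pos: [0.4941, -0.0784, 0.0931]
ft_force: [0.3, 0.3, -1.6]
eef_pos: [0.4941, -0.0784, 0.0911]
ft_force: [0.2, 0.7, -1.3]
```

```bash
for i in 1 2 3 4; do python3 -m creep '[0,0,-0.1,0,0,0,-0.1,0,0,0,-0.1,0]'|grep -E "eef|ft"; done
```

```text
eef_pos: [0.4943, -0.0784, 0.0903]
ft_force: [-0.8, 1.6, -1.0]
eef_pos: [0.4944, -0.0784, 0.0894]
ft_force: [-0.2, 0.7, -1.5]
eef_pos: [0.4944, -0.0784, 0.0884]
ft_force: [1.6, -0.5, -1.4]
eef_pos: [0.4944, -0.0784, 0.0873]
ft_force: [1.4, 0.4, -0.9]
```

```bash
for i in 1 2 3 4; do python3 -m creep '[0,0,-0.1,0,0,0,-0.1,0,0,0,-0.1,0]'|grep -E "eef|ft"; done
```

```text
eef_pos: [0.4943, -0.0784, 0.0863]
ft_force: [0.7, 0.4, -1.0]
eef_pos: [0.4943, -0.0784, 0.0853]
ft_force: [2.3, 0.6, -1.5]
eef_pos: [0.4943, -0.0784, 0.0843]
ft_force: [1.3, 1.5, -1.0]
eef_pos: [0.4943, -0.0784, 0.0833]
ft_force: [1.5, 0.0, -1.3]
```

It also passes hole 3, with light +x wall contact, so it should be the 9 mm pin. On to hole 4, nudged slightly toward +x.

```bash
python3 -m creep '[0,0,1,0,0,0,3,0,0,0,4,0,0,0,4,0,-1.5,1.1,4,0,-3,2.28,4,0,-3,2.28,4,0,-3,2.28,3.2,0,-3,2.28,3,0,-3,2.28,3,0]';for i in 1 2 3 4 5 6 7 8 9; do python3 -m creep '[0,0,-0.1,0,0,0,-0.2,0,0,0,-0.2,0]'|grep -E "eef|ft"; done
```

```text
time_s: 17.75
eef_pos: [0.4637, -0.0557, 0.1121]
ee_rot: [-0.001, 0.977, 0.214, -0.001]
ft_force: [-0.8, -0.2, -0.8]
finger_gap: 0.0228
grip_force: 49.8
eef_pos: [0.4644, -0.0558, 0.1111]
ft_force: [-0.6, -0.1, -0.7]
eef_pos: [0.4642, -0.0556, 0.1091]
ft_force: [-0.7, 0.7, -1.2]
eef_pos: [0.4641, -0.0556, 0.1071]
ft_force: [-0.0, -0.1, -1.1]
eef_pos: [0.4641, -0.0556, 0.1051]
ft_force: [-0.7, 0.4, -0.7]
eef_pos: [0.4641, -0.0556, 0.1031]
ft_force: [0.1, 0.7, -1.7]
eef_pos: [0.4641, -0.0556, 0.1011]
ft_force: [-0.3, -0.1, -1.4]
eef_pos: [0.4641, -0.0556, 0.0991]
ft_force: [1.0, 0.2, -2.2]
eef_pos: [0.4641, -0.0556, 0.0971]
ft_force: [0.2, 0.0, -2.2]
eef_pos: [0.4641, -0.0556, 0.0951]
ft_force: [-0.2, 0.9, -0.7]
```

```bash
for i in 1 2 3 4 5; do python3 -m creep '[0,0,-0.1,0,0,0,-0.1,0,0,0,-0.1,0]'|grep -E "eef|ft"; done
```

```text
eef_pos: [0.4642, -0.0556, 0.0943]
ft_force: [-0.7, 0.2, -0.6]
eef_pos: [0.4642, -0.0556, 0.0933]
ft_force: [0.1, -0.1, -1.2]
eef_pos: [0.4644, -0.0556, 0.0924]
ft_force: [0.9, 0.7, -0.4]
eef_pos: [0.4645, -0.0555, 0.0916]
ft_force: [0.3, 0.6, 0.2]
eef_pos: [0.4647, -0.0556, 0.0913]
ft_force: [-0.6, 1.7, 5.7]
```

It stops with the nose 20 mm down, as predicted. I hold the press for a second.

```bash
for i in 1 2 3; do python3 -m creep '[0,0,0,0,0,0,0,0,0,0,0,0,0,0,0,0]'|grep -E "eef|ft"; done
```

```text
eef_pos: [0.4647, -0.0555, 0.0913]
ft_force: [-1.2, 2.2, 6.0]
eef_pos: [0.4647, -0.0556, 0.0913]
ft_force: [-2.1, 2.3, 5.1]
eef_pos: [0.4647, -0.0556, 0.0912]
ft_force: [-1.2, 1.9, 5.6]
```

```bash
python3 -m creep '[0,0,0.08,0,0,0,0.08,0,0,0,0.08,0]'; python3 -m creep '[0,0,0,0,0,0,0,0,0,0,0,0,0,0,0,0,0,0,0,0,0,0,0,0,0,0,0,0,0,0,0,0]' 1; python3 -m creep '[0,0,1,0,0,0,4,0,0,0,8,0,0,0,12,0,0,0,14,0,-0.6,-2.8,14,0,-0.6,-2.8,14,0,-0.6,-2.8,14,0,-0.6,-2.8,14,0]'
python3 - <<'E'
from h import *
i,W=cloud("wrist"); cv2.imwrite("pics/w5.png",i)
m=(W[...,2]>.116)&(W[...,2]<.13)&(np.linalg.norm(W[...,:2]-[.464,-.056],axis=-1)<.03)
print(m.sum(),cv2.minEnclosingCircle((W[m][:,:2]*1000).astype(np.float32)),np.median(W[m][:,2]))
p=W[m];A=np.c_[p[:,:2],np.ones(len(p))];print(np.linalg.lstsq(A,p[:,2],rcond=None)[0])
i,W=cloud("top");
for u,v in ((160,212),(156,233),(152,256)): print(W[v,u],np.load("top.npy")[v,u])
E
```

```text
time_s: 22.5
eef_pos: [0.4645, -0.0556, 0.0913]
ee_rot: [0.0, 0.977, 0.214, 0.0]
ft_force: [0.2, 0.7, 2.6]
finger_gap: 0.0227
grip_force: 50.2
time_s: 23.17
eef_pos: [0.4642, -0.0556, 0.0911]
ee_rot: [0.0, 0.977, 0.214, -0.0]
ft_force: [0.4, 0.4, 0.2]
finger_gap: 0.0852
grip_force: 0.0
time_s: 23.92
eef_pos: [0.4579, -0.0834, 0.2309]
ee_rot: [-0.0, 0.977, 0.213, -0.0]
ft_force: [-0.1, 0.3, 0.0]
finger_gap: 0.0854
grip_force: 0.0
820 ((464.1275939941406, -53.1683349609375), 13.135738372802734) 0.12336363070220208
[-0.07846399 -0.01985208  0.15843008]
[0.54895164 0.33663042 0.1016328 ] [0.5491917  0.33719135 0.1000046 ]
[0.50950696 0.33593471 0.1014098 ] [0.50959718 0.33627233 0.10042669]
[0.46731797 0.33407031 0.10244943] [0.46739267 0.33485888 0.10013888]
```

View pics/w5.png

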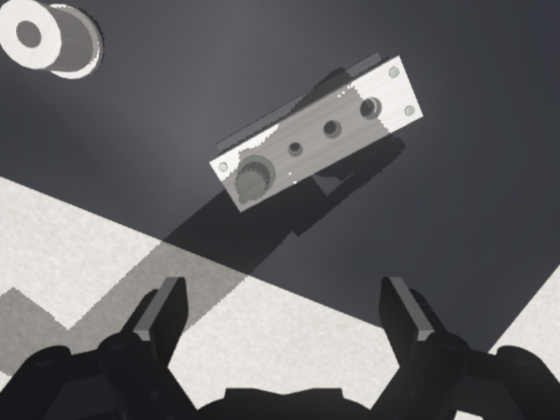

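The bush is empty at (30,35), and the pin stands in the narrowest hole at (255,177). Its top is at 123 mm, which puts the nose 20 mm down. The spare pins have not moved.

```bash
python3 -c "
from station import *
print(sign_off())"
```

```text
the job is handed in; nothing more can be done
None
```

The pin from the bush is the 9 mm one: it passed freely through holes 1 to 3 and stopped 20 mm down in hole 4, where I pressed it with about 5–7 N for over a second and left it standing; the job is handed in, but no verdict came back.

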